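Set the rice mould's size slide and press its halves together

ROBOT

A 6-joint arm with a two-finger parallel gripper is mounted at the origin on the work surface. World frame = base frame: x ahead of the robot, y to its left, z up, the work surface at z = 0. Lengths are in m, angles in degrees, forces in N, time in s.
With the tool pointing down it reaches from about 0.4 to 0.825 m from the base axis. Payload 7 kg.
Tool frame: the origin (TCP) lies midway between the tips of the shut fingers; the grasp point (between the pads) lies 19 mm behind it (grip_depth is the distance from the TCP to the grasp point, in m); z points along the fingers, y is the direction in which the jaws open and shut (so a half turn about z gives the same grasp; the last joint's range is limited). The gripper opens to 88 mm and grips with 3 to 60 N. Pads are 19 mm wide; open, the fingers measure 130 mm over their backs; the gripper's body (78 mm by 193 mm) begins 47 mm behind the grasp point.
Start: joints at [89.846, 20.546, 0.682, 0, -70.136, -16.507], TCP at [0.194, 0.647, 0.227] pointing down, gripper open.
Joint ranges: [-176.03, 176.03], [-82.01, 121.73], [-58.28, 71.71], [-173.87, 95.51], [-174.79, -0.11], [-173.66, 173.66]. Speed limits (degrees/s): [136.94, 136.94, 172.46, 180, 180, 180].

INTERFACE

Orientations are given as [roll, pitch, yaw] about the fixed x, y, z axes, in that order (R = Rz(yaw) Ry(pitch) Rx(roll)).
In Python, from plant import * gives the robot as it stands.
- The arm moves only by the shell command python3 -m inch 'ROWS'. ROWS is JSON, a list of rows, each an object of numbers: "ax", "ay", "az": the turn, a rotation vector about the tool's x, y, z in degrees; "dx", "dy", "dz": the shift along the tool's x, y, z in mm; "fingers": the finger opening in mm, from 0 to 87.6. In form: [{"ax": .., "ay": .., "az": .., "dx": .., "dy": .., "dz": .., "fingers": ..}, ...]. A call has 1 to 8 rows; each row is the pose to reach, as a shift and turn from the pose commanded when the call began, along the tool's axes at that moment; what a row does not reach only later rows make up. A row lasts 1/8 s, in which the tool goes at most 62.5 mm and 10.7 degrees, less where a joint would pass 70% of its speed; a pose out of reach is approached as far as the arm can. A call with a gripper value outside its range is refused whole. The fingers move at their own pace and stop on an object; the grip force is fixed at half the most. Time passes only in rows, so rows that repeat a pose let the fingers close. It gives the time, the measured TCP pose, the force and the opening at its end, in the units of the state.
- get_obs(): the state, without advancing time (a new reading comes with each control period).
- snapshot(name): name is "scene" or "top"; returns a dict with "image" (384x512x3 uint8, red, green, blue), "fx", "fy", "cx", "cy" (pixels), "rvec" (rotation vector, rad) and "tvec" (3), from world to camera coordinates, as OpenCV has them. Camera axes: x right, y down, z forward; pixel columns grow to the right and rows downward; lengths in m; the calibration is good to about 2 mm. A picture is of the moment at which its call begins. There is no depth.
- close_job(): hands the job in, once; it reports no verdict.
Trained networks look in the newest picture that a camera, given by its name, has taken for a name from the list of things; names that differ only in an ending like _2 or _b are one class to them, and where a whole thing is asked for, a point or a joint stands for the part that bears it (a point fixed in the world has none). Each returns a list of dicts, best first, with "score" (0 to 1); they miss things now and then, are a little off and sometimes report something else, mostly with a low value. They report only what shows in the picture. A call takes as long as a camera call. They do not tell look-alikes from the thing itself.
- search_frame(target, camera): "bbox" ([centre column, centre row, width, height] in pixels, round what is visible of it).
- trace(target, camera): "mask" (384x512 bool, what is visible of it) and "bbox" ([centre column, centre row, width, height] in pixels, round what is visible of it).
- landmark_of(target, camera): "position" ([column, row] in pixels: a listed point, or the origin of a listed thing).
The state is a dict: "clock": time; "joint_pos": joint angles; "qvel": joint speeds; "tau": joint torques, N m; "tool_pos": TCP position; "orientation": TCP orientation; "force": force on the tool from outside, world axes, zero at the start; "moment": the same for the moment, N m; "opening": finger opening in m.
Only numpy, scipy, OpenCV 4.12 (cv2) and the standard library are available. Lean on these libraries where they do the work, as an engineer would, in place of code of your own. Each camera call takes 0.05 s, during which the arm holds its last target.

TASK

Close the green rice mould for the helper who will snap its side catches on. First, with the mould still open, slide the white size slide along its track until its fin is in line with the small steel clip on the track's edge; then lift the loose upper half by its grip, fit it over the two steel dowels of the lower half and press it fully down against its spring pins. Finish while still holding it pressed flush, without letting go, and leave the slide at the clip and all the other things on the counter where they are.

Things in the scene. Friction and masses are not known exactly. Their poses are not given: they have to be found in the camera images.
- mould: green lower half of the rice mould, fixed. Sizes in mm. Origin under the centre of its 90 (x) by 160 (y) block, rim 45 above the counter, hollow in the middle. Two upright steel dowels on its centre line at y = +62.5 and -62.5: 10 in diameter, tapered tops, ending 24 above the rim. On the block's +x side lies the slide's track deck, 22 above the counter, x = 44 to 96, y = -80 to 80
- mould_rim (a point): centre of the lower half at rim height, 45 mm above the counter; axes as mould. Two steel spring pins (8 mm in diameter, at x, y = 31, 62.5 and -31, -62.5) stand 6 mm above the rim: alone they carry the upper half 6 mm too high; they begin to give at 3.6 N and are flush with the rim at 7.2 N in all (upper half's weight included)
- slide_fin (a point): grip point of the white slide: on the centre line of its upright fin, 61.5 mm above the counter, 72 mm to the +x side of the mould's centre; axes as the mould's. Fin 20 (x) by 12 (y, the sliding direction), from 28.5 to 77.5 mm above the counter, on a shoe 26 by 24; pinch it along y from above. It drags with about 1.5 N and stays where left
- slide (a joint): position of the size slide in m, 0 to 0.07, growing to the mould's +y (at 0 the fin is at y = -35 mm in the mould's frame)
- clip_mark (a point): small fixed steel clip on the outer (+x) edge of the track, 6 mm wide along the track; the point is the middle of its top, 25 mm above the counter, axes as the mould's. Where it sits along the track varies. In line means that fin and clip have the same y in the mould's frame
- lid: green upper half, loose, lying flat on the counter with its grip up. A plate 90 (x) by 160 (y) by 14 mm with two chamfered through holes, 12 mm in diameter, at y = +62.5 and -62.5 on the centre line; it fits either way round. Origin: centre of its underside. About 0.15 kg
- lid_grip (a point): grip bar of the upper half, 18 (x) by 60 (y) mm, from 14 to 55 mm above the plate's underside; the point is on its upright centre line, 36 mm above the underside (so 81 mm above the counter when the mould is pressed shut, 87 mm when resting on the spring pins). Axes as lid
- pan: rectangular aluminium pan 130 x 150 x 32 with a wooden handle (to 200 from its centre, along its +x), on the far side of the counter (sizes in mm; origin at its underside); to be left alone
- cups: stack of three beige silicone cups, 54 wide and 44 high, near the middle of the counter (sizes in mm; origin at its underside); to be left alone
- ladle: stainless ladle lying on the counter: bowl 82 wide, 32 high, thin handle 240 long along its -x (sizes in mm; origin at its underside); to be left alone
- sauce: amber bottle 56 wide, 150 high (sizes in mm; origin at its underside); to be left alone
- bowl: white rice bowl 110 wide, 55 high (sizes in mm; origin at its underside); to be left alone
- dish: small blue dish 84 wide, 18 high, close to the robot (sizes in mm; origin at its underside); to be left alone
There are look-alikes about, which are no part of the job. What is shaped like the lid but brown is not meant.

How it is judged:
By the outcome, as a careful person would: the job done as asked, in the order asked, and still so for the second after the job is handed in, while the arm keeps its last pose, push and grip.
It also fails if it takes over 58 s, if anything falls off the work surface, if the arm or the gripper's body presses on something with over 40 N, if the wrist force passes 120 N, or if a joint passes its speed limit or range.

## Working session

There is one attempt and no reset: what is moved stays moved. The work goes in short steps, Python scripts to look and compute and a shell command to move; the robot and the scene stay as the last step left them, time stands still between calls to the robot, and variables do not carry over. Pictures are saved under pics/ and viewed, and the job is handed in when it is done.

```bash
ls; mkdir -p pics
cat > h.py <<'E'
from plant import *
import numpy as np, cv2
def snap(cam,name):
    s=snapshot(cam); cv2.imwrite(f'pics/{name}.png',cv2.cvtColor(s['image'],cv2.COLOR_RGB2BGR)); 
    import pickle; s2={k:s[k] for k in s}; pickle.dump(s2,open(f'pics/{name}.pkl','wb')); return s
def K(s): return np.array([[s['fx'],0,s['cx']],[0,s['fy'],s['cy']],[0,0,1]])
def ray(s,uv):
    R,_=cv2.Rodrigues(np.array(s['rvec'],float)); t=np.array(s['tvec'],float)
    d=R.T@np.linalg.inv(K(s))@np.array([uv[0],uv[1],1.]); return -R.T@t,d
def atz(s,uv,z):
    c,d=ray(s,uv); return c+d*(z-c[2])/d[2]
def tri(s1,u1,s2,u2):
    c1,d1=ray(s1,u1);c2,d2=ray(s2,u2);d1/=np.linalg.norm(d1);d2/=np.linalg.norm(d2)
    a=np.linalg.lstsq(np.c_[d1,-d2],c2-c1,rcond=None)[0]
    p,q=c1+a[0]*d1,c2+a[1]*d2; return (p+q)/2,np.linalg.norm(p-q)
def proj(s,p): 
    return cv2.projectPoints(np.array(p,float).reshape(-1,3),np.array(s['rvec'],float),np.array(s['tvec'],float),K(s),None)[0].reshape(-1,2)
E
python3 - <<'E'
from h import *
o=get_obs(); print({k:np.round(v,3) for k,v in o.items()})
for c in('scene','top'):
    s=snap(c,c+'0'); print(c,K(s).tolist(),ray(s,(256,192)))
    for t in('mould','mould_rim','slide_fin','clip_mark','lid','lid_grip'):
        print(t,[(np.round(r['position'],1).tolist(),round(r['score'],2)) for r in landmark_of(t,c)])
    print('bb',[(np.round(r['bbox']).tolist(),round(r['score'],2)) for r in search_frame('lid',c)])
print(get_obs()['clock'])
E
```

```text
pics
{'clock': np.float64(0.0), 'joint_pos': array([ 8.9846e+01,  2.0591e+01,  6.3600e-01, -1.9000e-02, -7.0136e+01,
       -1.6507e+01]), 'qvel': array([-0.005, -0.084,  0.008,  0.087, -0.077, -0.028]), 'tau': array([ 2.0000e-03, -5.8272e+01,  2.9304e+01,  6.9970e+00,  7.0000e-03,
       -0.0000e+00]), 'tool_pos': array([0.193, 0.646, 0.226]), 'orientation': array([ 1.79908e+02, -9.00000e-03, -1.66670e+01]), 'force': array([-0.086,  0.439,  0.924]), 'moment': array([-0.019, -0.043, -0.015]), 'opening': np.float64(0.088)}
scene [[398.71736230915093, 0.0, 258.6810491317538], [0.0, 398.71736230915093, 191.22473824393387], [0.0, 0.0, 1.0]] (array([ 1.14714783, -0.78790843,  0.68631471]), array([-0.54966565,  0.62093803, -0.55888517]))
mould [([205.3, 227.3], 0.8)]
mould_rim [([206.9, 218.1], 0.87)]
slide_fin [([208.1, 231.9], 0.77)]
clip_mark [([222.9, 244.2], 0.44)]
lid [([310.1, 164.5], 0.87), ([155.9, 195.6], 0.69), ([271.1, 142.1], 0.62)]
lid_grip [([313.0, 152.8], 0.81), ([151.6, 182.8], 0.68), ([266.0, 134.9], 0.67), ([388.5, 186.9], 0.41)]
bb [([271.0, 141.0, 45.0, 26.0], 0.77), ([312.0, 164.0, 54.0, 26.0], 0.68), ([156.0, 193.0, 62.0, 32.0], 0.66)]
top [[448.69246633265465, 0.0, 257.86863142154465], [0.0, 448.69246633265465, 187.3452864054302], [0.0, 0.0, 1.0]] (array([ 0.30413971, -0.10259848,  1.53644183]), array([ 0.13105549,  0.02457496, -0.99113344]))
mould [([314.2, 191.0], 0.78)]
mould_rim [([318.0, 190.3], 0.61)]
slide_fin [([325.7, 171.4], 0.56)]
clip_mark []
lid [([173.2, 197.3], 0.95), ([312.3, 263.6], 0.95), ([166.6, 257.8], 0.65)]
lid_grip [([314.1, 262.9], 0.83), ([167.7, 196.2], 0.78), ([164.1, 255.2], 0.68)]
bb [([172.0, 200.0, 53.0, 37.0], 0.85), ([311.0, 263.0, 42.0, 53.0], 0.83), ([167.0, 258.0, 56.0, 53.0], 0.58)]
0.8
```

View pictures.

View pics/scene0.png

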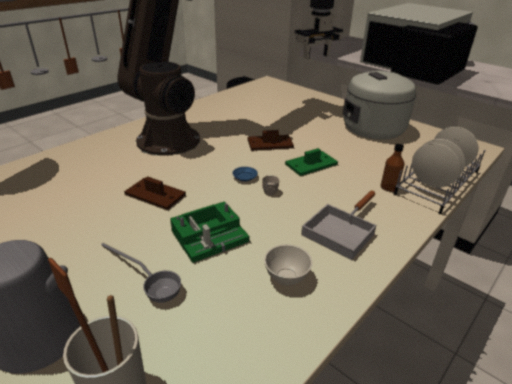

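View pics/top0.png

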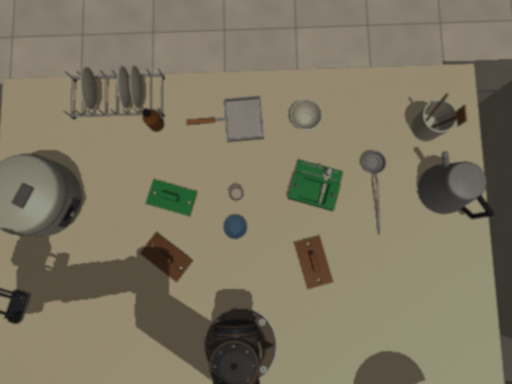

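Run:
```python
import cv2
a=cv2.imread('pics/top0.png');b=cv2.imread('pics/scene0.png')
cv2.imwrite('pics/topz.png',cv2.resize(a[130:290,260:400],None,fx=4,fy=3.7*1,interpolation=2)[:600])
cv2.imwrite('pics/scz.png',cv2.resize(b[170:280,130:270],None,fx=5,fy=5,interpolation=2))
```

```text
(no output)
```

View pics/topz.png

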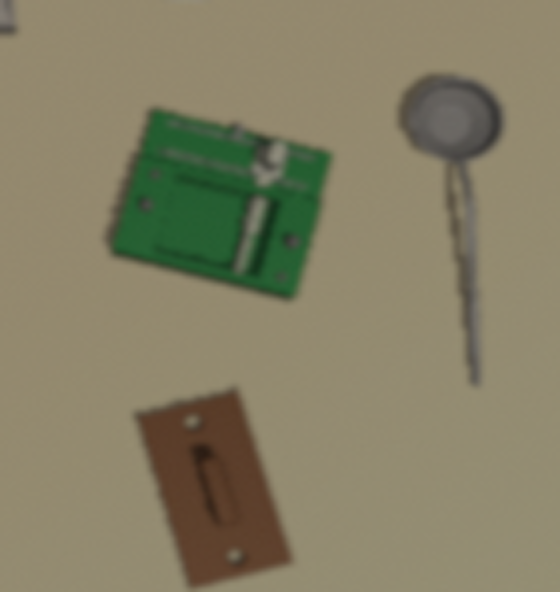

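View pics/scz.png

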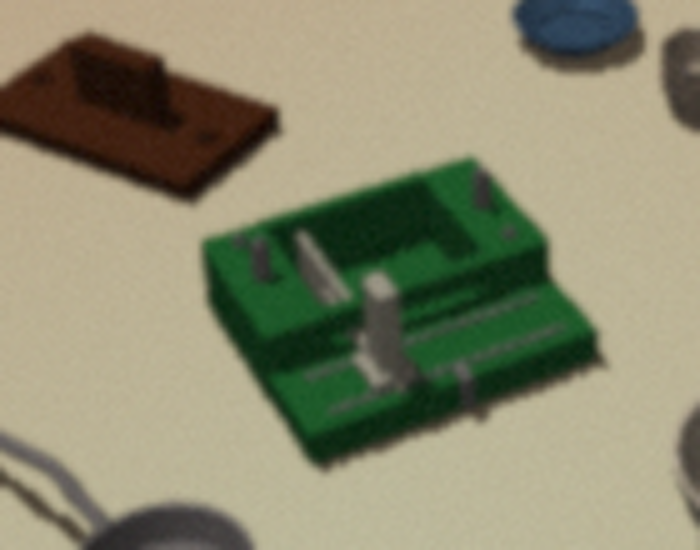

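Run:
```python
from h import *
import pickle
T=pickle.load(open('pics/top0.pkl','rb'));S=pickle.load(open('pics/scene0.pkl','rb'))
print(proj(T,[[0,0,0],[.5,0,0],[.5,.2,0],[.19,.646,.22]]),proj(S,[[0,0,0],[.5,0,0]]))
for n,a,b in [('rim',(206.9,218.1),(318,190.3)),('fin',(208.1,231.9),(325.7,171.4)),('grip',(313,152.8),(167.7,196.2)),('lid',(310.1,164.5),(173.2,197.3))]:
    print(n,tri(S,a,T,b))
```

```text
[[239.9066943  344.96442404]
 [237.39243384 194.57785243]
 [179.74809366 196.06759132]
 [ 11.64017761 296.84656773]] [[167.80964236 140.56907118]
 [268.22636584 192.19676704]]
rim (array([ 0.50637869, -0.26590971,  0.05068484]), np.float64(0.017076833698394016))
fin (array([ 0.56260447, -0.30008515,  0.05808558]), np.float64(0.0005735578980313792))
grip (array([0.49573696, 0.23249738, 0.0459019 ]), np.float64(0.00252961955326378))
lid (array([0.49635112, 0.22234416, 0.00473708]), np.float64(0.001698950792368996))
```

```bash
cat > fit.py <<'E'
from h import *
from scipy.optimize import minimize
def box(x0,x1,y0,y1,z0,z1): return np.array([[x,y,z] for x in(x0,x1) for y in(y0,y1) for z in(z0,z1)])/1000.
MOULD=[box(-45,45,-80,80,0,45),box(44,96,-80,80,0,22)]
LID=[box(-45,45,-80,80,0,14),box(-9,9,-30,30,14,55)]
def Rz(a): c,s=np.cos(a),np.sin(a); return np.array([[c,-s,0],[s,c,0],[0,0,1]])
def sil(s,boxes,p,z=0,roi=None,k=4):
    x0,y0,x1,y1=roi
    m=np.zeros(((y1-y0)*k,(x1-x0)*k),np.uint8)
    for b in boxes:
        w=b@Rz(p[2]).T+[p[0],p[1],z]
        u=(proj(s,w)-[x0,y0]+.5)*k-.5
        h=cv2.convexHull(np.round(u*16).astype(np.int32).reshape(-1,1,2))
        cv2.fillConvexPoly(m,h,255,shift=4)
    return cv2.resize(m,(x1-x0,y1-y0),interpolation=cv2.INTER_AREA)/255.
def green(im):
    f=im.astype(float); r,g,b=f[...,0],f[...,1],f[...,2]
    return g-np.maximum(r,b)
def soft(im):
    # greenness relative to total; soft
    f=cv2.GaussianBlur(im,(0,0),.5).astype(float); 
    q=(f[...,1]-np.maximum(f[...,0],f[...,2]))/(f.sum(-1)+15)
    return np.clip((q+0.01)/0.12,0,1)
def roi_of(s,boxes,p,z=0,pad=8):
    u=np.vstack([proj(s,b@Rz(p[2]).T+[p[0],p[1],z]) for b in boxes])
    a=np.maximum(u.min(0)-pad,0).astype(int); b=np.minimum(u.max(0)+pad,[511,383]).astype(int)
    return a[0],a[1],b[0],b[1]
def fit(views,boxes,p0,z=0):
    rs=[(s,roi_of(s,boxes,p0,z),soft(s['image'])) for s in views]
    def cost(q):
        p=[q[0]/100,q[1]/100,q[2]/10]; c=0
        for s,r,g in rs:
            m=cv2.GaussianBlur(sil(s,boxes,p,z,r),(0,0),.7); c+=((m-g[r[1]:r[3],r[0]:r[2]])**2).sum()
        return c
    q=np.array([p0[0]*100,p0[1]*100,p0[2]*10]); 
    for _ in range(2):
        R=minimize(cost,q,method='Nelder-Mead',options=dict(initial_simplex=q+np.vstack([np.zeros(3),np.eye(3)*.8]),xatol=1e-3,fatol=1e-2)); q=R.x
    return np.array([q[0]/100,q[1]/100,q[2]/10]),R.fun
E
cat > f0.py <<'E'
from fit import *
import pickle
T=pickle.load(open('pics/top0.pkl','rb'));S=pickle.load(open('pics/scene0.pkl','rb'))
for nm,B,p0 in(('mould',MOULD,[.50,-.27,-.25]),('lid',LID,[.496,.225,1.3])):
    for v,vs in (('T',[T]),('S',[S]),('TS',[T,S])):
        p,f=fit(vs,B,p0); print(nm,v,np.round(p[:2]*1000,1),np.degrees(p[2]),f)
    for s,n in((T,'T'),(S,'S')):
        r=roi_of(s,B,p); im=s['image'][r[1]:r[3],r[0]:r[2]][...,::-1]
        k=6;im=cv2.resize(im,None,fx=k,fy=k,interpolation=2)
        for b in B:
            w=proj(s,b@Rz(p[2]).T+[p[0],p[1],0]); w=(w-[r[0],r[1]]+.5)*k-.5
            for i in range(8):
                for j in (1,2,4):
                    if not i&j: cv2.line(im,tuple(int(t) for t in w[i]),tuple(int(t) for t in w[i|j]),(0,0,255),1)
        cv2.imwrite(f'pics/fit_{nm}_{n}.png',im)
E
python3 f0.py
```

```text
mould T [ 502.3 -258.9] -17.213331946508557 122.37706759817358
mould S [ 498.9 -256.2] -17.056937689412052 275.26919971308405
mould TS [ 500.4 -257.2] -17.040147293964633 423.50676715039737
lid T [496.1 229. ] 162.77557723296337 19.826112091458675
lid S [492.5 235.7] 164.52934653172346 23.530328979363144
lid TS [495.9 230.8] 162.6034679296839 72.98502598728751
```

```bash
sed -i 's/225,1.3\]/23,-.3]/' f0.py; python3 f0.py
python3 - <<'E'
import cv2,numpy as np
L=[cv2.imread(f'pics/fit_{n}.png') for n in('mould_T','mould_S','lid_T','lid_S')]
h=max(l.shape[0] for l in L);w=max(l.shape[1] for l in L)
C=np.zeros((2*h,2*w,3),np.uint8)
for i,l in enumerate(L): C[(i//2)*h:(i//2)*h+l.shape[0],(i%2)*w:(i%2)*w+l.shape[1]]=l
f=min(800/C.shape[1],600/C.shape[0],1);cv2.imwrite('pics/fit1.png',cv2.resize(C,None,fx=f,fy=f,interpolation=3))
E
```

```text
mould T [ 502.3 -258.9] -17.213331946508557 122.37706759817358
mould S [ 498.9 -256.2] -17.056937689412052 275.26919971308405
mould TS [ 500.4 -257.2] -17.040147293964633 423.50676715039737
lid T [496.1 229.2] -17.214615786681197 19.523297681792585
lid S [492.8 235.6] -15.995862225059012 24.30537190145853
lid TS [495.4 230.8] -17.699871945605786 72.98516402391965
```

View pics/fit1.png

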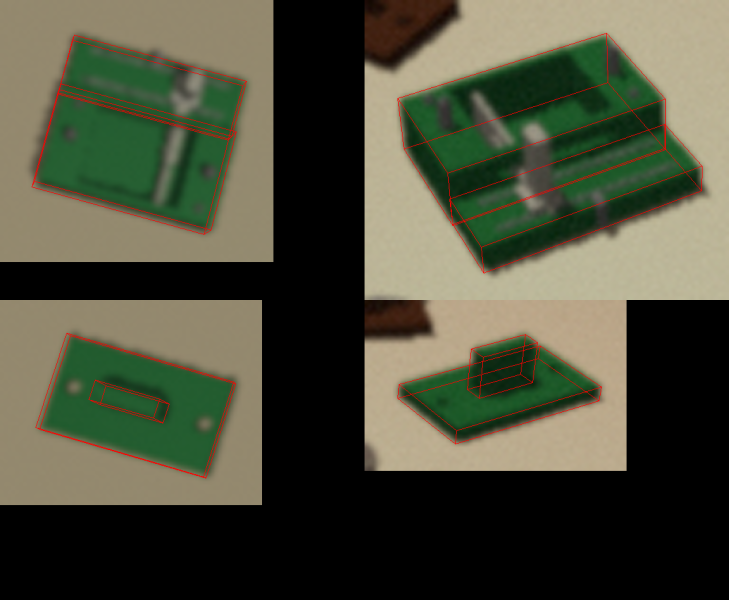

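```bash
cat > f1.py <<'E'
from fit import *
import pickle
T=pickle.load(open('pics/top0.pkl','rb'));S=pickle.load(open('pics/scene0.pkl','rb'))
PT=[.5023,-.2589,np.radians(-17.1)];PS=[.4989,-.2562,np.radians(-17.1)]
def inm(s,p,uv,z): return (Rz(p[2]).T@(atz(s,uv,z)-[p[0],p[1],0]))*1000
print('clip',inm(T,PT,(319.2,164.6),.025),inm(S,PS,(222.6,244.4),.025),inm(S,PS,(222.9,244.2),.025))
print('fin lm',inm(T,PT,(325.7,171.4),.0615),inm(S,PS,(208.1,231.9),.0615))
r0=[(T,PT,(300,155,345,200)),(S,PS,(185,215,240,260))]
out=[]
for s,p,r in r0:
    k=8 if s is T else 7
    for yf in(-35,-30,-25):
        im=cv2.resize(s['image'][r[1]:r[3],r[0]:r[2]][...,::-1],None,fx=k,fy=k,interpolation=2)
        yc=yf+35
        B=[box(62,82,yf-6,yf+6,28.5,77.5),box(59,85,yf-12,yf+12,22,28.5),box(95,97,yc-3,yc+3,0,25)]
        for b,c in zip(B,((0,0,255),(255,0,0),(0,255,255))):
            w=(proj(s,b@Rz(p[2]).T+[p[0],p[1],0])-[r[0],r[1]]+.5)*k-.5
            for i in range(8):
                for j in (1,2,4):
                    if not i&j: cv2.line(im,tuple(int(t) for t in w[i]),tuple(int(t) for t in w[i|j]),c,1)
        out.append(im)
a=np.hstack(out[:3]);b=np.hstack(out[3:]);w=max(a.shape[1],b.shape[1])
C=np.vstack([np.pad(t,((0,0),(0,w-t.shape[1]),(0,0))) for t in(a,b)])
f=min(800/C.shape[1],600/C.shape[0],1);cv2.imwrite('pics/fin1.png',cv2.resize(C,None,fx=f,fy=f,interpolation=3))
E
python3 f1.py
```

```text
clip [93.59137901  3.37398327 25.        ] [98.00618625  2.83669459 25.        ] [97.70624222  3.8153576  25.        ]
fin lm [ 69.15324512 -21.10765052  61.5       ] [ 77.50259408 -25.07826166  61.5       ]
```

View pics/fin1.png

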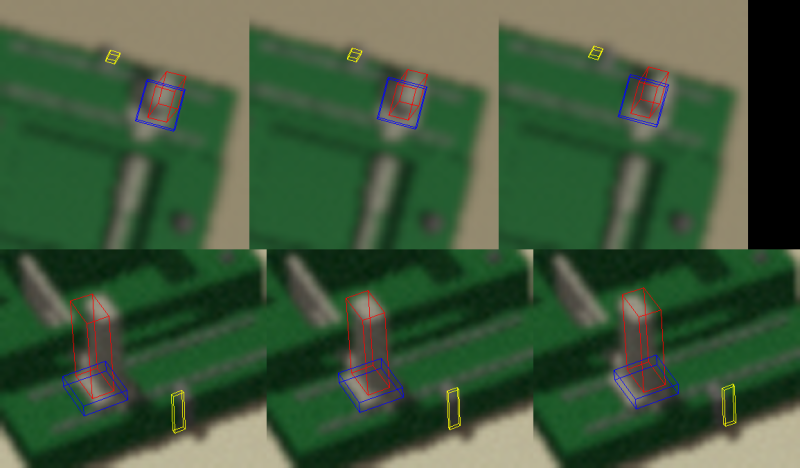

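```bash
python3 -m inch '[{"dx":626,"dy":806,"dz":0,"az":0.4},{"dx":626,"dy":806,"dz":0,"az":0.4},{"dx":626,"dy":806,"dz":0,"az":0.4},{"dx":626,"dy":806,"dz":0,"az":0.4},{"dx":626,"dy":806,"dz":0,"az":0.4},{"dx":626,"dy":806,"dz":0,"az":0.4},{"dx":626,"dy":806,"dz":0,"az":0.4},{"dx":626,"dy":806,"dz":0,"az":0.4}]'; python3 -c "
from h import *
print(get_obs()['joint_pos'])"
```

```text
[ 8.98467939e+01  2.05438272e+01  6.82528300e-01 -7.08280876e-04
 -7.01353346e+01 -1.65086314e+01]$[0]: bad value
```

```bash
python3 -m inch '[{"ax":0,"ay":0,"az":0.4,"dx":626,"dy":806,"dz":0,"fingers":87},{"ax":0,"ay":0,"az":0.4,"dx":626,"dy":806,"dz":0,"fingers":87}]'; python3 -c "
from h import *
print(get_obs()['joint_pos'])"
```

```text
clock: 1.05
tool_pos: [0.2389, 0.5288, 0.2259]
orientation: [179.9, -0.0, -17.0]
force: [0.7, 0.6, 1.4]
opening: 0.0872
[ 8.49941792e+01  1.17423947e+01 -1.16280011e+01  8.88576471e-03
 -6.66829353e+01 -1.20084332e+01]
```

```bash
cat > go.py <<'E'
import sys
from h import *
from scipy.spatial.transform import Rotation as Ro
x,y,z,yaw=map(float,sys.argv[1:5]); o=get_obs()
R=Ro.from_euler('xyz',o['orientation'],degrees=True); Rt=Ro.from_euler('xyz',[180,0,yaw],degrees=True)
print('pos',np.round(o['tool_pos'],4),np.round(o['orientation'],2),'shift',np.round(R.inv().apply(np.array([x,y,z])-o['tool_pos'])*1000,1),'turn',np.round((R.inv()*Rt).as_rotvec(degrees=True),2),'F',np.round(o['force'],1),'op',o['opening'],'t',o['clock'])
E
python3 go.py .562 -.3035 .2265 -17.1
```

```text
pos [0.2389 0.5288 0.2259] [ 1.7995e+02 -2.0000e-02 -1.7010e+01] shift [5.525e+02 7.014e+02 2.000e-01] turn [ 0.05 -0.02  0.09] F [0.7 0.6 1.4] op 0.08719361506044776 t 1.05
```

```bash
python3 -m inch '[{"ax":0,"ay":0,"az":0,"dx":552,"dy":701,"dz":0,"fingers":87},{"ax":0,"ay":0,"az":0,"dx":552,"dy":701,"dz":0,"fingers":87},{"ax":0,"ay":0,"az":0,"dx":552,"dy":701,"dz":0,"fingers":87},{"ax":0,"ay":0,"az":0,"dx":552,"dy":701,"dz":0,"fingers":87},{"ax":0,"ay":0,"az":0,"dx":552,"dy":701,"dz":0,"fingers":87},{"ax":0,"ay":0,"az":0,"dx":552,"dy":701,"dz":0,"fingers":87},{"ax":0,"ay":0,"az":0,"dx":552,"dy":701,"dz":0,"fingers":87},{"ax":0,"ay":0,"az":0,"dx":552,"dy":701,"dz":0,"fingers":87}]';python3 go.py .562 -.3035 .2265 -17.1
```

```text
clock: 2.05
tool_pos: [0.4196, 0.062, 0.2273]
orientation: [-179.9, -0.1, -17.0]
force: [2.0, 1.1, -0.5]
opening: 0.0869
pos [0.4196 0.062  0.2273] [-1.7992e+02 -7.0000e-02 -1.7020e+01] shift [243.1 307.8   0.6] turn [-0.08 -0.07  0.08] F [ 2.   1.1 -0.5] op 0.08688460496332523 t 2.05
```

```bash
python3 -m inch '[{"ax":0,"ay":0,"az":0,"dx":243,"dy":308,"dz":0,"fingers":87},{"ax":0,"ay":0,"az":0,"dx":243,"dy":308,"dz":0,"fingers":87},{"ax":0,"ay":0,"az":0,"dx":243,"dy":308,"dz":0,"fingers":87},{"ax":0,"ay":0,"az":0,"dx":243,"dy":308,"dz":0,"fingers":87},{"ax":0,"ay":0,"az":0,"dx":243,"dy":308,"dz":0,"fingers":87},{"ax":0,"ay":0,"az":0,"dx":243,"dy":308,"dz":0,"fingers":87},{"ax":0,"ay":0,"az":0,"dx":243,"dy":308,"dz":50,"fingers":87},{"ax":0,"ay":0,"az":0,"dx":243,"dy":308,"dz":100,"fingers":87}]';python3 go.py .562 -.3035 .0425 -17.1
python3 - <<'E'
from h import *
s=snap('scene','s1');t=snap('top','t1')
a=cv2.imread('pics/s1.png')[120:280,110:290];b=cv2.imread('pics/t1.png')[130:240,260:390]
cv2.imwrite('pics/z1.png',np.hstack([cv2.resize(a,(450,400),interpolation=2),cv2.resize(b,(350,400),interpolation=2)]))
E
```

```text
clock: 3.05
tool_pos: [0.5614, -0.3038, 0.1251]
orientation: [-180.0, -0.1, -17.2]
force: [0.7, -0.1, -0.8]
opening: 0.0869
pos [ 0.5614 -0.3038  0.1251] [-1.80e+02 -6.00e-02 -1.72e+01] shift [ 0.3 -0.5 82.6] turn [-0.   -0.06 -0.1 ] F [ 0.7 -0.1 -0.8] op 0.08686662010115044 t 3.05
```

View pics/z1.png

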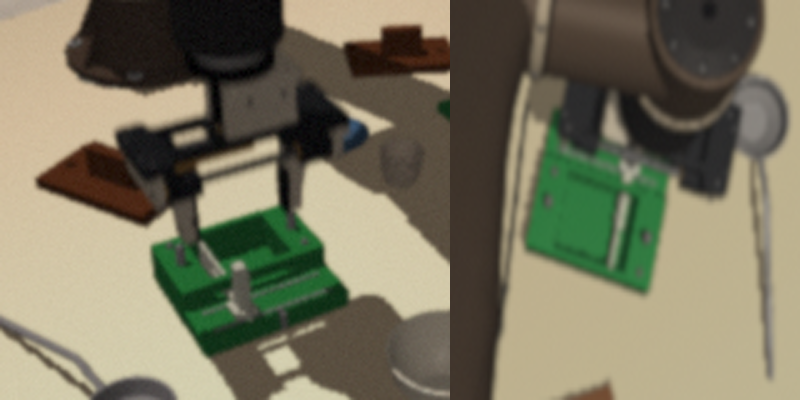

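```bash
python3 -m inch '[{"ax":0,"ay":0,"az":0,"dx":0,"dy":0,"dz":42,"fingers":87},{"ax":0,"ay":0,"az":0,"dx":0,"dy":0,"dz":82,"fingers":87},{"ax":0,"ay":0,"az":0,"dx":0,"dy":0,"dz":82,"fingers":87}]'
python3 - <<'E'
from h import *
s=snap('scene','s2')
a=cv2.imread('pics/s2.png')[170:280,130:270]
cv2.imwrite('pics/z2.png',cv2.resize(a,(700,550),interpolation=2))
E
```

```text
clock: 3.52
tool_pos: [0.5601, -0.3014, 0.0439]
orientation: [180.0, 0.2, -17.0]
force: [0.5, -0.4, -0.1]
opening: 0.0871
```

View pics/z2.png

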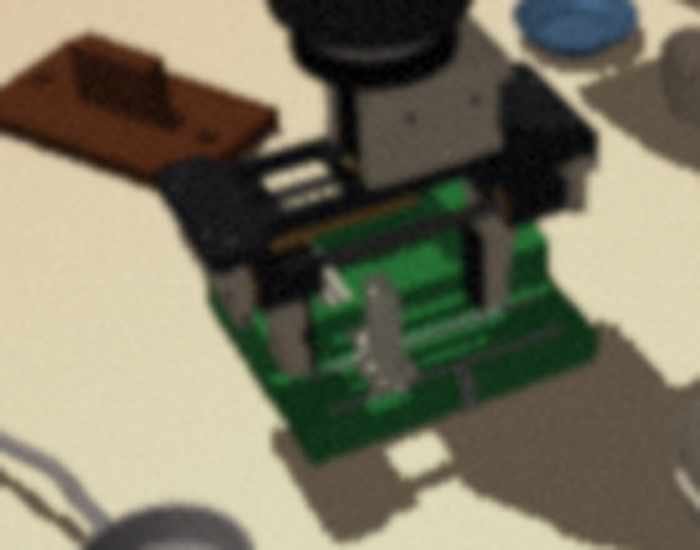

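Run:
```python
from fit import *
import pickle
S=pickle.load(open('pics/s2.pkl','rb'))
p=[.5601,-.3014]
print('tcp px',proj(S,[[*p,.0439],[*p,.063]]))
R=Rz(np.radians(-17.1))
for l,uv,z in(('mid tips',(208.6,237.6),.044),('fin44',(206.8,240.4),.044),('fintop',(206,226.6),.0775)):
    print(l,atz(S,uv,z), R.T@(atz(S,uv,z)-[.5006,-.2575,0])*1000)
print(R.T@(np.array([*p,0])-[.5006,-.2575,0])*1000)
print([(r['position'],r['score']) for r in landmark_of('slide_fin','scene')],proj(S,[.5626,-.3,.0615]),[(r['position'],r['score']) for r in landmark_of('clip_mark','scene')])
```

```text
tcp px [[207.40199023 236.13835952]
 [207.02826998 230.1269929 ]]
mid tips [ 0.56642078 -0.30314933  0.044     ] [ 76.3337819  -24.27734389  44.        ]
fin44 [ 0.57100993 -0.31314895  0.044     ] [ 83.66035433 -32.48551994  44.        ]
fintop [ 0.56203771 -0.30550899  0.0775    ] [ 72.83831303 -27.82149772  77.5       ]
[ 69.77805466 -24.463914     0.        ]
[([206.4, 232.1], 0.47)] [[208.17769108 230.79058099]] [([222.1, 245.4], 0.48)]
```

```bash
python3 -m inch '[{"ax":0,"ay":0,"az":0,"dx":3,"dy":0,"dz":1,"fingers":30},{"ax":0,"ay":0,"az":0,"dx":3,"dy":0,"dz":1,"fingers":0},{"ax":0,"ay":0,"az":0,"dx":3,"dy":0,"dz":1,"fingers":0},{"ax":0,"ay":0,"az":0,"dx":3,"dy":0,"dz":1,"fingers":0},{"ax":0,"ay":0,"az":0,"dx":3,"dy":0,"dz":1,"fingers":0},{"ax":0,"ay":0,"az":0,"dx":3,"dy":0,"dz":1,"fingers":0}]'
python3 - <<'E'
from h import *
s=snap('scene','s3')
print([(r['position'],r['score']) for r in landmark_of('slide_fin','scene')],[(r['position'],r['score']) for r in landmark_of('clip_mark','scene')])
a=cv2.imread('pics/s3.png')[170:280,130:270]
cv2.imwrite('pics/z3.png',cv2.resize(a,(700,550),interpolation=2))
E
```

```text
clock: 4.42
tool_pos: [0.5639, -0.3029, 0.0435]
orientation: [180.0, 0.0, -17.1]
force: [-0.2, -0.1, 0.7]
opening: 0.0325
[([208.1, 227.7], 0.65), ([311.3, 165.9], 0.27)] [([222.8, 243.9], 0.51), ([268.2, 193.6], 0.47)]
```

View pics/z3.png

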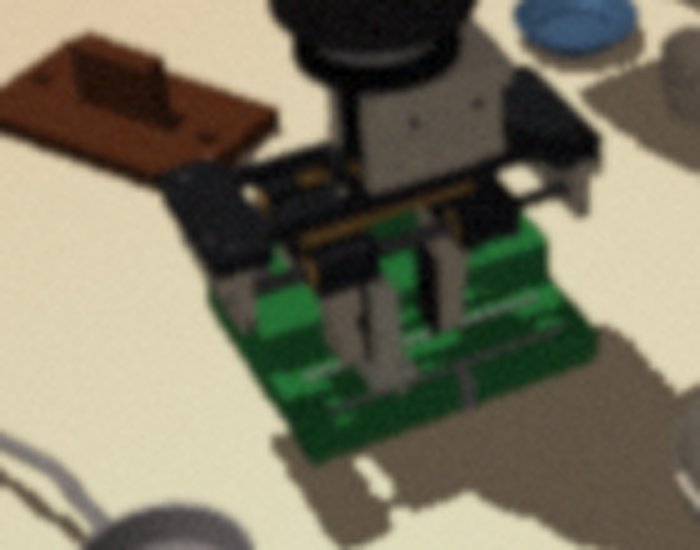

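```bash
python3 -m inch '[{"ax":0,"ay":0,"az":0,"dx":0,"dy":0,"dz":0,"fingers":0},{"ax":0,"ay":0,"az":0,"dx":0,"dy":0,"dz":0,"fingers":0},{"ax":0,"ay":0,"az":0,"dx":0,"dy":0,"dz":0,"fingers":0},{"ax":0,"ay":0,"az":0,"dx":0,"dy":0,"dz":0,"fingers":0}]'
python3 - <<'E'
from fit import *
s=snap('scene','s4');t=snap('top','t4'); o=get_obs()
print(o['tool_pos'],o['opening'],o['force'])
print([(r['position'],r['score']) for r in landmark_of('slide_fin','scene')],[(r['position'],r['score']) for r in landmark_of('clip_mark','scene')])
R=Rz(np.radians(-17.1)); print(R.T@(o['tool_pos']-[.5006,-.2575,0])*1000)
a=cv2.imread('pics/s4.png')[170:280,130:270]
cv2.imwrite('pics/z4.png',cv2.resize(a,(700,550),interpolation=2))
E
```

```text
clock: 5.08
tool_pos: [0.5639, -0.3029, 0.0435]
orientation: [180.0, 0.0, -17.1]
force: [0.7, -2.6, -0.2]
opening: 0.0117
[ 0.56393142 -0.30282593  0.04351613] 0.012238064976497669 [ 0.14135933 -1.73524527 -0.39175137]
[([206.8, 231.1], 0.46)] [([221.9, 245.3], 0.5)]
[ 73.85937483 -24.70021557  43.51612668]
```

View pics/z4.png

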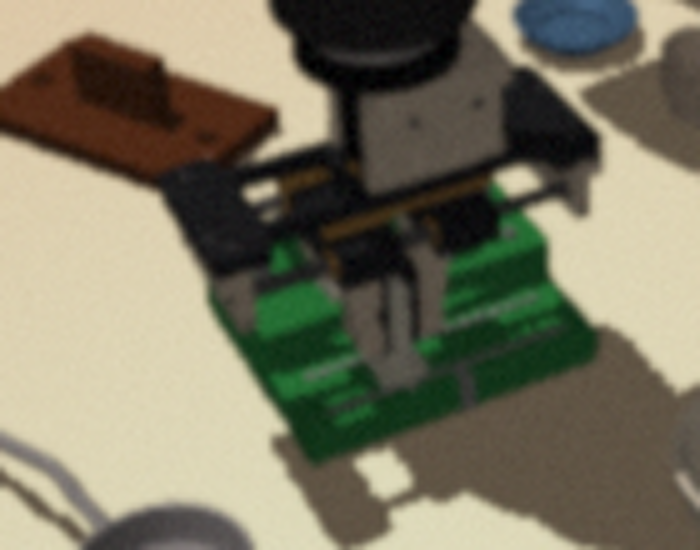

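```bash
python3 -m inch '[{"ax":0,"ay":0,"az":0,"dx":0,"dy":-7,"dz":0,"fingers":0},{"ax":0,"ay":0,"az":0,"dx":0,"dy":-15,"dz":0,"fingers":0},{"ax":0,"ay":0,"az":0,"dx":0,"dy":-22,"dz":0,"fingers":0},{"ax":0,"ay":0,"az":0,"dx":0,"dy":-28,"dz":0,"fingers":0},{"ax":0,"ay":0,"az":0,"dx":0,"dy":-28,"dz":0,"fingers":0},{"ax":0,"ay":0,"az":0,"dx":0,"dy":-28,"dz":0,"fingers":0}]'
python3 - <<'E'
from fit import *
s=snap('scene','s5');t=snap('top','t5'); o=get_obs()
print(o['tool_pos'],o['opening'],o['force'])
R=Rz(np.radians(-17.1)); print(R.T@(o['tool_pos']-[.5006,-.2575,0])*1000)
a=cv2.imread('pics/s5.png')[170:280,130:270]
cv2.imwrite('pics/z5.png',cv2.resize(a,(700,550),interpolation=2))
E
```

```text
clock: 6.02
tool_pos: [0.5723, -0.2756, 0.0435]
orientation: [-180.0, 0.0, -17.0]
force: [1.6, 1.3, -1.5]
opening: 0.0119
[ 0.5721803  -0.27593834  0.04352398] 0.011712636875217253 [ 0.9835872   0.83526001 -2.08371272]
[73.83756824  3.4242557  43.5239843 ]
```

View pics/z5.png

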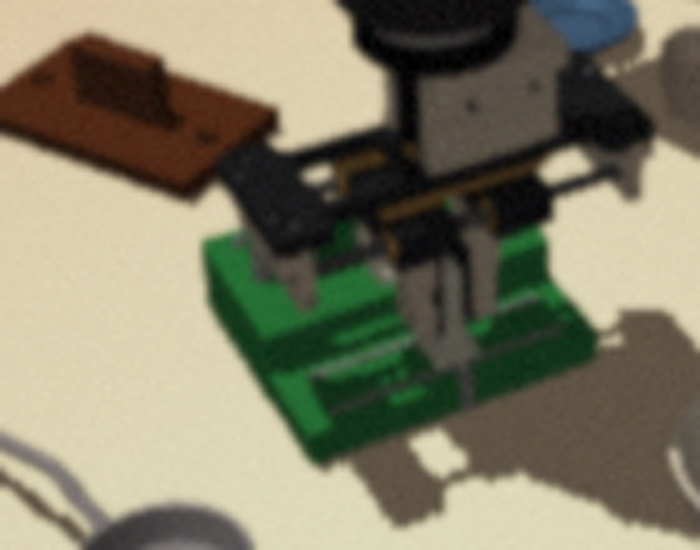

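```bash
python3 -m inch '[{"ax":0,"ay":0,"az":0,"dx":0,"dy":0,"dz":0,"fingers":50},{"ax":0,"ay":0,"az":0,"dx":0,"dy":0,"dz":0,"fingers":50},{"ax":0,"ay":0,"az":0,"dx":0,"dy":0,"dz":0,"fingers":50},{"ax":0,"ay":0,"az":0,"dx":0,"dy":0,"dz":-50,"fingers":50},{"ax":0,"ay":0,"az":0,"dx":-20,"dy":-30,"dz":-100,"fingers":70},{"ax":0,"ay":0,"az":0,"dx":-50,"dy":-80,"dz":-130,"fingers":87},{"ax":0,"ay":0,"az":0,"dx":-70,"dy":-140,"dz":-130,"fingers":87},{"ax":0,"ay":0,"az":0,"dx":-90,"dy":-200,"dz":-130,"fingers":87}]'
python3 - <<'E'
from fit import *
s=snap('scene','s6');t=snap('top','t6'); o=get_obs()
print(o['tool_pos'],o['opening'],o['force'],o['joint_pos'])
for c in('scene','top'):
  for n in('slide_fin','clip_mark'): print(c,n,[(np.round(r['position'],1).tolist(),round(r['score'],2)) for r in landmark_of(n,c)])
a=cv2.imread('pics/s6.png')[170:280,130:270];b=cv2.imread('pics/t6.png')[140:220,270:360]
cv2.imwrite('pics/z6.png',np.hstack([cv2.resize(a,(450,354),interpolation=2),cv2.resize(b,(350,354),interpolation=2)]))
E
```

```text
clock: 7.12
tool_pos: [0.5448, -0.0611, 0.1746]
orientation: [-179.9, -0.1, -17.1]
force: [1.0, -0.4, 0.1]
opening: 0.0838
[ 0.54508061 -0.0579968   0.17438366] 0.08656806022635659 [-0.24083144 -0.01821261  0.3753935 ] [ 1.43894429e+01  1.09590910e+01 -1.97745391e+01 -2.89241857e-02
 -5.91511952e+01  5.88505240e+01]
scene slide_fin [([218.3, 224.2], 0.85), ([246.2, 177.9], 0.36)]
scene clip_mark [([221.2, 244.8], 0.45)]
top slide_fin [([316.7, 169.8], 0.65), ([318.1, 189.7], 0.24)]
top clip_mark []
```

View pics/z6.png

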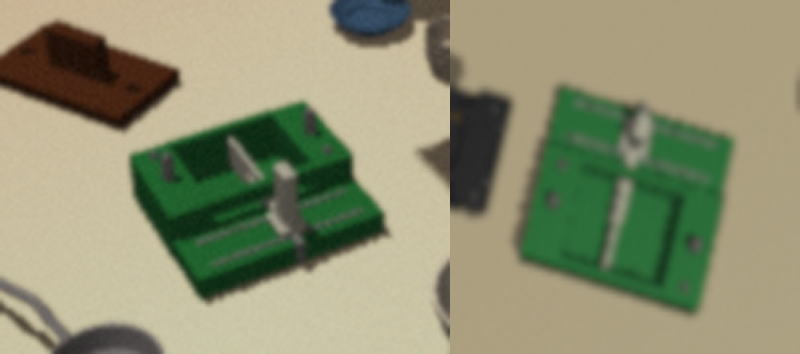

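```bash
cat > f2.py <<'E'
from fit import *
import pickle
T=pickle.load(open('pics/t6.pkl','rb'));S=pickle.load(open('pics/s6.pkl','rb'))
PT,_=fit([T],MOULD,[.5023,-.2589,-.297]);PS,_=fit([S],MOULD,[.4989,-.2562,-.297])
print(PT,PS)
out=[]
for s,p,r in[(T,PT,(300,150,328,185)),(S,PS,(200,212,236,257))]:
    k=600//(r[3]-r[1]); k=min(k,13)
    for yf in(None,3.4):
        im=cv2.resize(s['image'][r[1]:r[3],r[0]:r[2]][...,::-1],None,fx=k,fy=k,interpolation=2)
        im=np.clip(im*1.4,0,255).astype(np.uint8)
        if yf is not None:
          B=[box(62,82,yf-6,yf+6,28.5,77.5),box(59,85,yf-12,yf+12,22,28.5),box(95,97,yf-3,yf+3,0,25)]
          for b,c in zip(B,((0,0,255),(255,0,0),(0,255,255))):
            w=(proj(s,b@Rz(p[2]).T+[p[0],p[1],0])-[r[0],r[1]]+.5)*k-.5
            for i in range(8):
                for j in (1,2,4):
                    if not i&j: cv2.line(im,tuple(int(t) for t in w[i]),tuple(int(t) for t in w[i|j]),c,1)
        out.append(im)
h=max(i.shape[0] for i in out)
C=np.hstack([np.pad(i,((0,h-i.shape[0]),(0,0),(0,0))) for i in out])
f=min(800/C.shape[1],600/C.shape[0],1);cv2.imwrite('pics/fin2.png',cv2.resize(C,None,fx=f,fy=f,interpolation=3))
E
python3 f2.py
```

```text
[ 0.50231715 -0.25894282 -0.30025126] [ 0.49902117 -0.25635573 -0.30040231]
```

View pics/fin2.png

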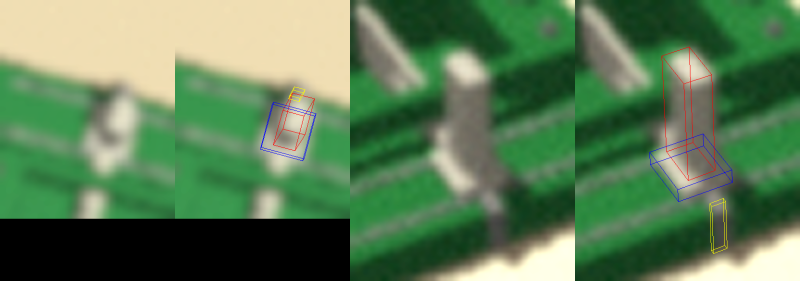

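```bash
python3 go.py .4945 .232 .0744 -107.1
python3 - <<'E'
from h import *
import pickle
T=pickle.load(open('pics/top0.pkl','rb'))
print(atz(T,(236,192),.03),atz(T,(152,120),.1),atz(T,(235,226),.02))
E
```

```text
pos [ 0.5449 -0.0631  0.1736] [179.99   0.   -17.07] shift [-134.8 -267.4   99.1] turn [ 1.000e-02 -0.000e+00  9.003e+01] F [-0.   0.6 -0.2] op 0.08644614931481559 t 7.425
[0.50510709 0.00257708 0.03      ] [0.74444438 0.27332085 0.1       ] [0.39072563 0.00852902 0.02      ]
```

```bash
python3 -m inch '[{"ax":0,"ay":0,"az":10,"dx":-25,"dy":-50,"dz":0,"fingers":87},{"ax":0,"ay":0,"az":20,"dx":-50,"dy":-100,"dz":0,"fingers":87},{"ax":0,"ay":0,"az":30,"dx":-75,"dy":-150,"dz":0,"fingers":87},{"ax":0,"ay":0,"az":40,"dx":-100,"dy":-200,"dz":0,"fingers":87},{"ax":0,"ay":0,"az":50,"dx":-125,"dy":-250,"dz":0,"fingers":87},{"ax":0,"ay":0,"az":60,"dx":-135,"dy":-267,"dz":10,"fingers":87},{"ax":0,"ay":0,"az":70,"dx":-135,"dy":-267,"dz":40,"fingers":87},{"ax":0,"ay":0,"az":80,"dx":-135,"dy":-267,"dz":70,"fingers":87}]'; python3 go.py .4945 .232 .018 -107.1
```

```text
clock: 8.43
tool_pos: [0.4949, 0.2313, 0.1027]
orientation: [-180.0, 0.0, -97.5]
force: [0.8, 0.4, 0.0]
opening: 0.0876
pos [0.4949 0.2313 0.1027] [-1.7999e+02  1.0000e-02 -9.7490e+01] shift [-0.6  0.5 84.7] turn [-0.01  0.01  9.61] F [0.8 0.4 0. ] op 0.08760926263722744 t 8.425
```

```bash
python3 -m inch '[{"ax":0,"ay":0,"az":9.6,"dx":0,"dy":0,"dz":20,"fingers":87},{"ax":0,"ay":0,"az":9.6,"dx":0,"dy":0,"dz":50,"fingers":87},{"ax":0,"ay":0,"az":9.6,"dx":0,"dy":0,"dz":75,"fingers":70},{"ax":0,"ay":0,"az":9.6,"dx":0,"dy":0,"dz":83,"fingers":60}]'; python3 go.py .4945 .232 .018 -107.1
python3 - <<'E'
from h import *
s=snap('scene','s7');t=snap('top','t7')
a=cv2.imread('pics/s7.png')[100:210,250:370]
cv2.imwrite('pics/z7.png',cv2.resize(a,(600,550),interpolation=2))
E
```

```text
clock: 8.93
tool_pos: [0.4942, 0.2302, 0.0189]
orientation: [179.9, -0.2, -106.8]
force: [-0.3, -0.8, -0.0]
opening: 0.0723
pos [0.4942 0.2302 0.0189] [ 1.7991e+02 -1.6000e-01 -1.0680e+02] shift [-1.8  0.2  0.9] turn [ 0.09 -0.16  0.3 ] F [-0.3 -0.8 -0. ] op 0.07231796493744864 t 8.925
```

View pics/z7.png

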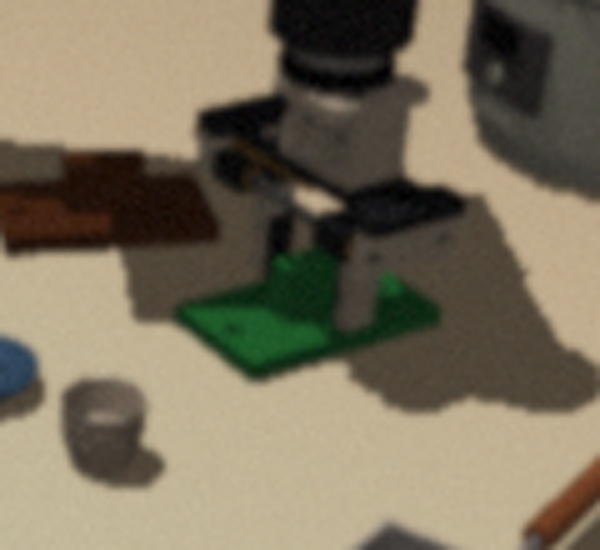

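Run:
```python
from fit import *
import pickle
T=pickle.load(open('pics/t7.pkl','rb'));S=pickle.load(open('pics/s7.pkl','rb'))
a=np.radians(-17.)
tip=np.array([.4942,.2302,.019])+Rz(a)@[.036,0,0]
print(proj(S,[tip,tip+Rz(a)@[.02,0,0],tip+Rz(a)@[.01,.0095,0],tip+Rz(a)@[.01,-.0095,0]]))
for o in ([.496,.2292],[.4928,.2356],[.4945,.232]):
    print(o, proj(S,[[*o,0]+Rz(a)@[.009,-.03,.055],[*o,0]+Rz(a)@[.009,.03,.055]]))
```

```text
[[317.60032766 164.51506888]
 [321.32520491 167.16475458]
 [321.68994247 165.1468619 ]
 [317.20184585 166.52326462]]
[0.496, 0.2292] [[306.83829945 154.00419294]
 [321.07273667 149.94519599]]
[0.4928, 0.2356] [[307.1998612  153.02412263]
 [321.36689536 149.00139098]]
[0.4945, 0.232] [[306.97254876 153.56426976]
 [321.17732035 149.52155685]]
```

```bash
python3 -m inch '[{"ax":0,"ay":0,"az":0,"dx":0,"dy":0,"dz":0,"fingers":0},{"ax":0,"ay":0,"az":0,"dx":0,"dy":0,"dz":0,"fingers":0},{"ax":0,"ay":0,"az":0,"dx":0,"dy":0,"dz":0,"fingers":0},{"ax":0,"ay":0,"az":0,"dx":0,"dy":0,"dz":0,"fingers":0},{"ax":0,"ay":0,"az":0,"dx":0,"dy":0,"dz":0,"fingers":0},{"ax":0,"ay":0,"az":0,"dx":0,"dy":0,"dz":0,"fingers":0},{"ax":0,"ay":0,"az":0,"dx":0,"dy":0,"dz":0,"fingers":0}]'; python3 go.py .4945 .232 .018 -107.1
```

```text
clock: 9.9
tool_pos: [0.4944, 0.2324, 0.0208]
orientation: [-180.0, 0.0, -106.7]
force: [-0.3, 0.2, 4.5]
opening: 0.0181
pos [0.4944 0.2324 0.0208] [-1.7998e+02  2.0000e-02 -1.0665e+02] shift [ 0.3 -0.2  2.8] turn [-0.02  0.02  0.45] F [-0.3  0.2  4.5] op 0.0180589356846886 t 9.9
```

```bash
python3 -m inch '[{"ax":0,"ay":0,"az":0,"dx":0,"dy":0,"dz":-10,"fingers":0},{"ax":0,"ay":0,"az":0,"dx":0,"dy":0,"dz":-40,"fingers":0},{"ax":0,"ay":0,"az":0,"dx":0,"dy":0,"dz":-80,"fingers":0},{"ax":0,"ay":0,"az":0,"dx":0,"dy":0,"dz":-115,"fingers":0},{"ax":0,"ay":0,"az":0,"dx":0,"dy":0,"dz":-130,"fingers":0},{"ax":0,"ay":0,"az":0,"dx":0,"dy":0,"dz":-130,"fingers":0}]'; python3 go.py .5006 -.2575 .150 -107.1
python3 - <<'E'
from h import *
s=snap('scene','s8');t=snap('top','t8')
a=cv2.imread('pics/s8.png')[60:210,230:390]
cv2.imwrite('pics/z8.png',cv2.resize(a,(640,600),interpolation=2))
E
```

```text
clock: 10.65
tool_pos: [0.4943, 0.2324, 0.1511]
orientation: [-180.0, 0.1, -106.7]
force: [-0.7, 0.2, -2.0]
opening: 0.018
pos [0.4943 0.2324 0.1511] [-1.7997e+02  8.0000e-02 -1.0667e+02] shift [ 467.5 -146.6    0.5] turn [-0.02  0.08  0.43] F [-0.7  0.2 -2. ] op 0.01801929945282045 t 10.65
```

View pics/z8.png

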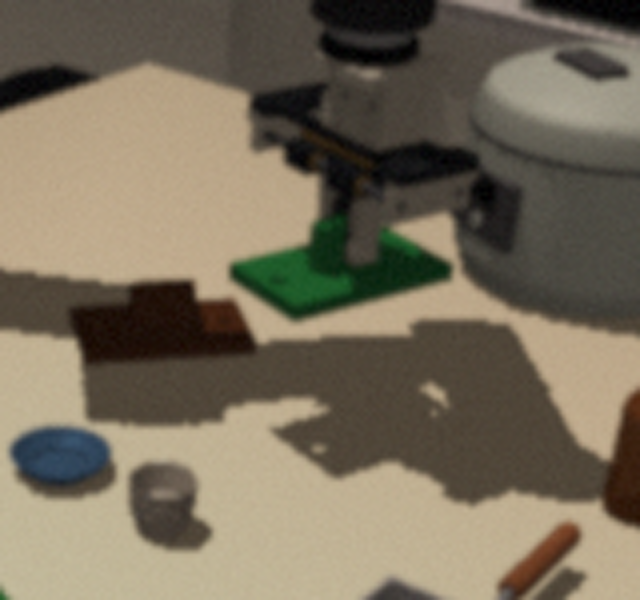

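```bash
python3 -m inch '[{"ax":0,"ay":0,"az":0.4,"dx":55,"dy":-17,"dz":0,"fingers":0},{"ax":0,"ay":0,"az":0.4,"dx":110,"dy":-34,"dz":0,"fingers":0},{"ax":0,"ay":0,"az":0.4,"dx":165,"dy":-52,"dz":0,"fingers":0},{"ax":0,"ay":0,"az":0.4,"dx":220,"dy":-69,"dz":0,"fingers":0},{"ax":0,"ay":0,"az":0.4,"dx":275,"dy":-86,"dz":0,"fingers":0},{"ax":0,"ay":0,"az":0.4,"dx":330,"dy":-103,"dz":0,"fingers":0},{"ax":0,"ay":0,"az":0.4,"dx":385,"dy":-121,"dz":0,"fingers":0},{"ax":0,"ay":0,"az":0.4,"dx":430,"dy":-135,"dz":0,"fingers":0}]'; python3 go.py .5006 -.2575 .150 -107.1
```

```text
clock: 11.75
tool_pos: [0.499, -0.2204, 0.1487]
orientation: [179.8, -0.0, -107.1]
force: [1.4, 0.7, -1.9]
opening: 0.0184
pos [ 0.499  -0.2204  0.1487] [ 1.7982e+02 -3.0000e-02 -1.0711e+02] shift [ 35.  -12.4  -1.4] turn [ 0.18 -0.03 -0.01] F [ 1.4  0.7 -1.9] op 0.01836663553659939 t 11.75
```

```bash
python3 -m inch '[{"ax":0,"ay":0,"az":0,"dx":25,"dy":-8,"dz":0,"fingers":0},{"ax":0,"ay":0,"az":0,"dx":37,"dy":-11.5,"dz":0,"fingers":0},{"ax":0,"ay":0,"az":0,"dx":37,"dy":-11.5,"dz":10,"fingers":0},{"ax":0,"ay":0,"az":0,"dx":37,"dy":-11.5,"dz":20,"fingers":0},{"ax":0,"ay":0,"az":0,"dx":37,"dy":-11.5,"dz":20,"fingers":0},{"ax":0,"ay":0,"az":0,"dx":37,"dy":-11.5,"dz":20,"fingers":0}]'; python3 go.py .5006 -.2575 .150 -107.1
python3 - <<'E'
from h import *
s=snap('scene','s9');t=snap('top','t9')
a=cv2.imread('pics/s9.png')[150:280,120:280];b=cv2.imread('pics/t9.png')[130:240,260:380]
cv2.imwrite('pics/z9.png',np.hstack([cv2.resize(a,(450,366),interpolation=2),cv2.resize(b,(350,366),interpolation=2)]))
E
```

```text
clock: 12.5
tool_pos: [0.5006, -0.2566, 0.1306]
orientation: [180.0, -0.0, -107.0]
force: [0.6, 0.2, -1.8]
opening: 0.0179
pos [ 0.5006 -0.2566  0.1306] [ 1.80e+02 -1.00e-02 -1.07e+02] shift [  0.8  -0.3 -19.4] turn [ 0.   -0.01  0.1 ] F [ 0.6  0.2 -1.8] op 0.017930654484643243 t 12.5
```

View pics/z9.png

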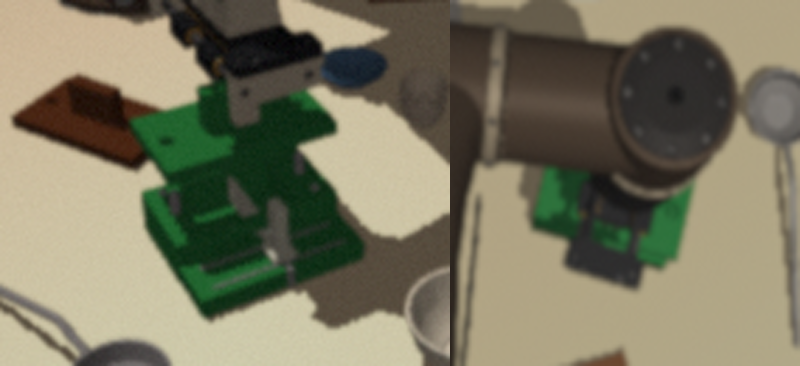

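```bash
cat > ov.py <<'E'
from fit import *
import pickle
def ov(name,pk,p,z,r,k,gain=1.6,boxes=LID,col=(0,0,255)):
    s=pickle.load(open(f'pics/{pk}.pkl','rb'))
    im=cv2.resize(s['image'][r[1]:r[3],r[0]:r[2]][...,::-1],None,fx=k,fy=k,interpolation=2)
    im=np.clip(im*gain,0,255).astype(np.uint8); raw=im.copy()
    for b in boxes:
        w=(proj(s,b@Rz(p[2]).T+[p[0],p[1],z])-[r[0],r[1]]+.5)*k-.5
        for i in range(8):
            for j in (1,2,4):
                if not i&j: cv2.line(im,tuple(int(t) for t in w[i]),tuple(int(t) for t in w[i|j]),col,1,cv2.LINE_AA)
    cv2.imwrite(f'pics/{name}.png',im)
E
python3 - <<'E'
from ov import *
ov('o1','s9',[.4990,-.2564,np.radians(-17.15)],.110,(160,172,248,225),9)
ov('o2','s9',[.4990,-.2564,np.radians(-17.15)],0,(160,180,258,272),6,1.6,MOULD)
E
```

```text
(no output)
```

View pics/o1.png

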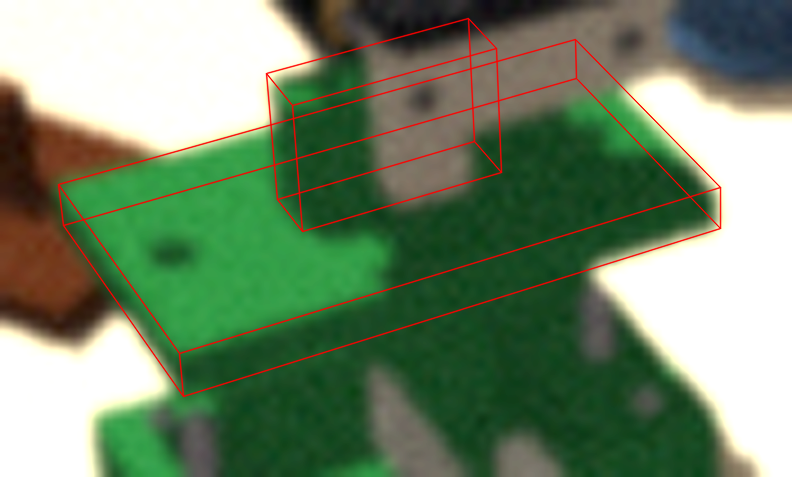

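View pics/o2.png

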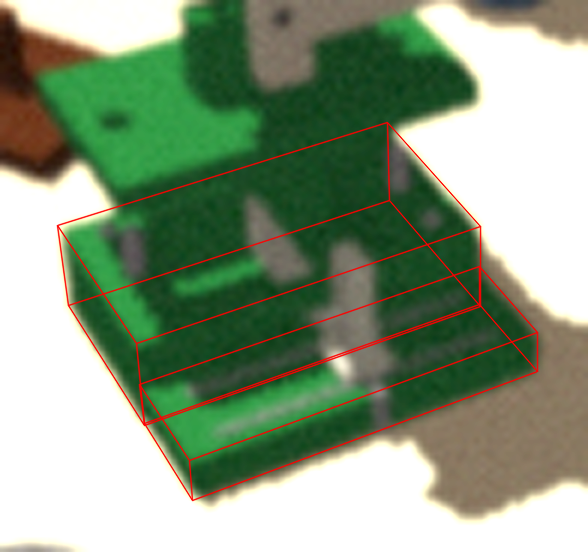

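Run:
```python
from fit import *
import pickle
S=pickle.load(open('pics/s9.pkl','rb'));S6=pickle.load(open('pics/s6.pkl','rb'))
R=Rz(np.radians(-17.15));P=np.array([.499,-.2564,0])
print('hole pred',proj(S,[P+R@[0,-.0625,.124],P+R@[0,-.0625,.120]]))
print('dowel pred tops, bases',proj(S6,[P+R@[0,y,z] for y in(-.0625,.0625) for z in(.069,.045)]))
r=(165,185,240,222);k=10
im=cv2.resize(S6['image'][r[1]:r[3],r[0]:r[2]][...,::-1],None,fx=k,fy=k,interpolation=2)
im=np.clip(im*1.3,0,255).astype(np.uint8)
for y in(-.0625,.0625):
  for z in(.069,.045):
    u=(proj(S6,P+R@[0,y,z])[0]-[r[0],r[1]]+.5)*k-.5; cv2.circle(im,tuple(int(t) for t in u),3,(0,0,255),-1)
cv2.imwrite('pics/dow.png',im)
```

```text
hole pred [[179.36102335 199.13797479]
 [179.50321876 200.47840514]]
dowel pred tops, bases [[181.26081993 217.04674507]
 [182.05392105 224.52305381]
 [225.69999581 203.03961114]
 [225.89779499 210.30899494]]
```

View pics/dow.png

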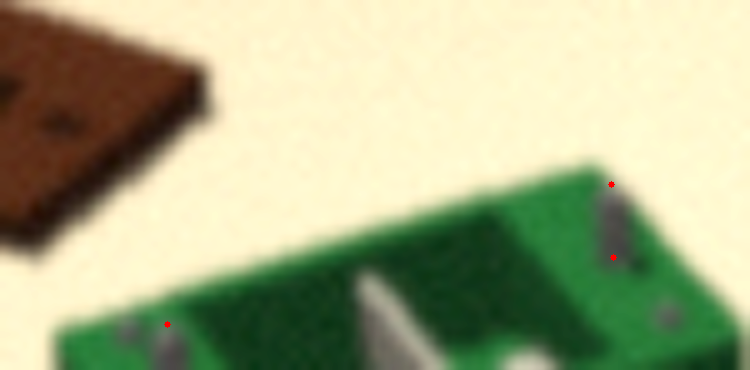

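```bash
cat > edge.py <<'E'
from fit import *
import pickle
def grad(s):
    g=cv2.GaussianBlur(s['image'].astype(np.float32),(0,0),.8)
    gx=cv2.Scharr(g,cv2.CV_32F,1,0);gy=cv2.Scharr(g,cv2.CV_32F,0,1)
    return np.sqrt((gx**2+gy**2).sum(-1))
def efit(s,segs,p0,z=0,fixyaw=False):
    G=grad(s)
    pts=np.vstack([np.linspace(a,b,40) for a,b in segs])/1000.
    def c(q):
        p=proj(s,pts@Rz(q[2]/20).T+[q[0]/100,q[1]/100,z])
        return -cv2.remap(G,p[None,:,0].astype(np.float32),p[None,:,1].astype(np.float32),cv2.INTER_CUBIC).sum()
    if fixyaw:
        f=lambda q:c([q[0],q[1],p0[2]*20])
        q=minimize(f,[p0[0]*100,p0[1]*100],method='Nelder-Mead',options=dict(initial_simplex=np.array([p0[:2]]*3)*100+np.array([[0,0],[.3,0],[0,.3]]))).x; return q/100
    q=np.array([p0[0]*100,p0[1]*100,p0[2]*20])
    q=minimize(c,q,method='Nelder-Mead',options=dict(initial_simplex=q+np.vstack([np.zeros(3),np.eye(3)*.3]))).x
    return np.array([q[0]/100,q[1]/100,q[2]/20])
E
python3 - <<'E'
from edge import *
L=lambda n:pickle.load(open(f'pics/{n}.pkl','rb'))
a=np.radians(-17.15)
# mould rim outer edges visible in S: back long edge top z45 (x=-45), short edges y=-80,y=80 at top; deck bottom
rim=[((-45,-78,45),(-45,78,45)),((-43,-80,45),(43,-80,45)),((-43,80,45),(43,80,45)),((96,-78,22),(96,78,22)),((46,-80,22),(94,-80,22)),((45,-78,45),(45,78,45))]
for n in('scene0','s6','s9'):
    sg=rim if n!='s9' else [rim[2],rim[3],rim[4]]
    p=efit(L(n),sg,[.499,-.2564,a]); print(n,np.round(p[:2]*1e3,2),np.degrees(p[2]),np.round(efit(L(n),sg,[.499,-.2564,a],0,True)*1e3,2))
lid=[((-45,-78,14),(-45,-25,14)),((-43,-80,14),(43,-80,14)),((10,80,14),(43,80,14)),((45,-78,14),(45,78,14)),((-43,-80,0),(43,-80,0))]
for z in(.108,.110,.112):
    p=efit(L('s9'),lid,[.499,-.2564,a],z); print('lid',z,np.round(p[:2]*1e3,2),np.degrees(p[2]),np.round(efit(L('s9'),lid,[.499,-.2564,a],z,True)*1e3,2))
l0=[lid[1],lid[3],((-43,80,14),(43,80,14)),((-45,-78,14),(-45,78,14))]
p=efit(L('scene0'),l0,[.494,.233,a]);print('lid0 S',np.round(p[:2]*1e3,2),np.degrees(p[2]))
p=efit(L('top0'),l0,[.494,.233,a]);print('lid0 T',np.round(p[:2]*1e3,2),np.degrees(p[2]))
p=efit(L('top0'),rim[:5],[.5023,-.2589,a]);print('mould T',np.round(p[:2]*1e3,2),np.degrees(p[2]))
E
```

```text
scene0 [ 500.01 -260.11] -19.669998527300027 [ 499.29 -262.61]
s6 [ 500.39 -260.21] -19.601227254758488 [ 499.58 -262.7 ]
s9 [ 503.76 -260.27] -20.842883579662168 [ 500.96 -262.72]
lid 0.108 [ 503.15 -256.26] -24.308485551226433 [ 496.65 -256.2 ]
lid 0.11 [ 505.38 -258.21] -24.245152615574682 [ 499.09 -258.2 ]
lid 0.112 [ 507.6  -260.17] -24.17905259708943 [ 501.51 -260.33]
lid0 S [489.99 224.57] -15.750662518059423
lid0 T [495.69 226.86] -17.20928188808747
mould T [ 499.13 -256.66] -17.512477522012123
```

```bash
python3 -m inch '[{"ax":0,"ay":0,"az":0,"dx":0,"dy":0,"dz":12,"fingers":0},{"ax":0,"ay":0,"az":0,"dx":0,"dy":0,"dz":24,"fingers":0},{"ax":0,"ay":0,"az":0,"dx":0,"dy":0,"dz":35,"fingers":0},{"ax":0,"ay":0,"az":0,"dx":0,"dy":0,"dz":37,"fingers":0},{"ax":0,"ay":0,"az":0,"dx":0,"dy":0,"dz":37,"fingers":0}]'; python3 go.py .5006 -.2575 .0658 -107.1
python3 - <<'E'
from ov import *
snap('scene','s10');snap('top','t10')
ov('o3','s10',[.4990,-.2564,np.radians(-17.15)],.0728,(155,180,255,262),8)
ov('o4','s10',[.4990,-.2564,np.radians(-17.15)],0,(155,180,255,262),8,1.6,MOULD)
E
```

```text
clock: 13.22
tool_pos: [0.5004, -0.2573, 0.0933]
orientation: [180.0, -0.0, -107.1]
force: [-0.2, 0.2, -1.8]
opening: 0.018
pos [ 0.5004 -0.2573  0.0933] [ 1.7997e+02 -1.0000e-02 -1.0706e+02] shift [ 0.1 -0.3 27.5] turn [ 0.03 -0.01  0.04] F [-0.2  0.2 -1.8] op 0.017992522518158558 t 13.225
```

View pics/o3.png

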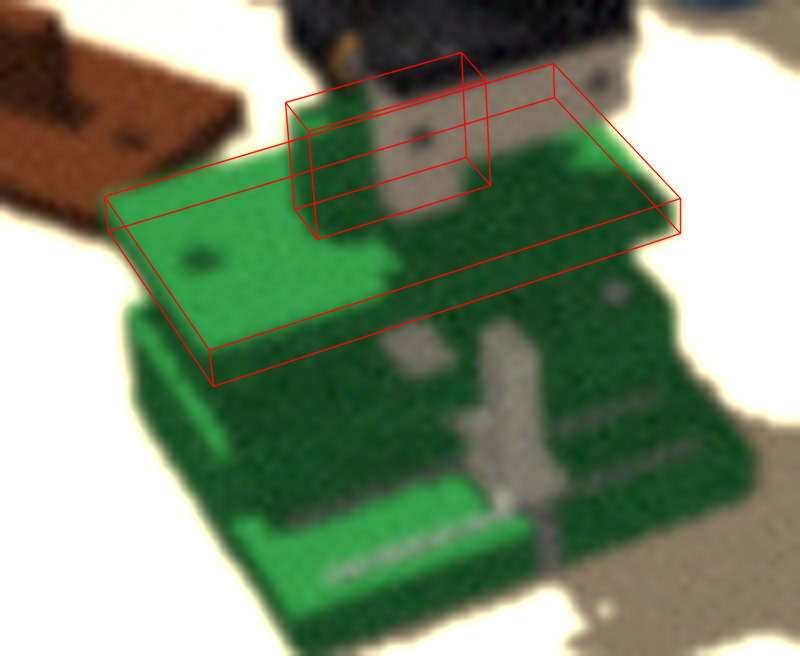

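View pics/o4.png

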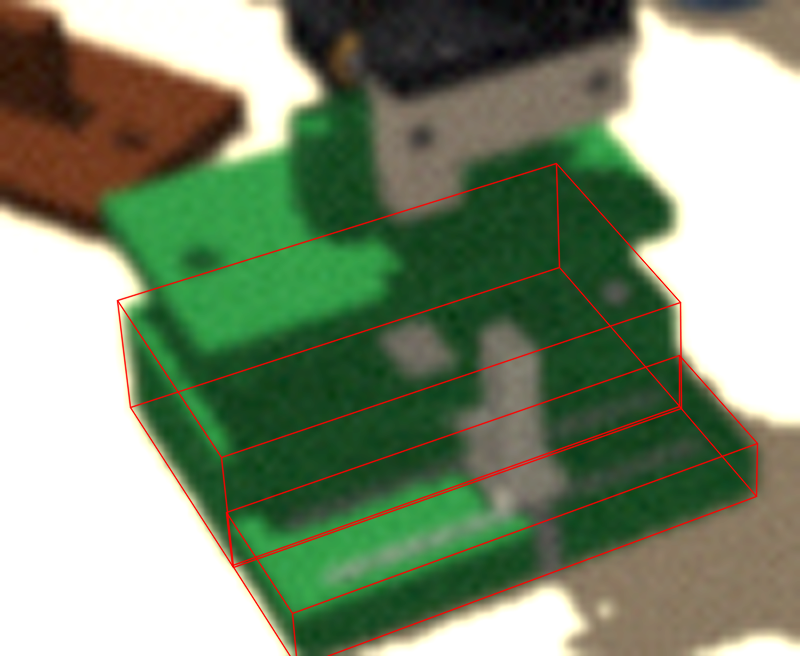

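```bash
python3 -m inch '[{"ax":0,"ay":0,"az":0,"dx":-2,"dy":-0.5,"dz":0,"fingers":0},{"ax":0,"ay":0,"az":0,"dx":-2,"dy":-0.5,"dz":1,"fingers":0},{"ax":0,"ay":0,"az":0,"dx":-2,"dy":-0.5,"dz":3,"fingers":0},{"ax":0,"ay":0,"az":0,"dx":-2,"dy":-0.5,"dz":5,"fingers":0},{"ax":0,"ay":0,"az":0,"dx":-2,"dy":-0.5,"dz":7,"fingers":0}]'; python3 go.py .5006 -.2575 .0658 -107.1
```

```text
clock: 13.95
tool_pos: [0.5013, -0.2554, 0.0863]
orientation: [180.0, -0.0, -107.1]
force: [-0.5, 0.0, -2.0]
opening: 0.0181
pos [ 0.5013 -0.2554  0.0863] [ 179.99   -0.   -107.06] shift [ 2.2  0.1 20.5] turn [ 0.01 -0.    0.04] F [-0.5  0.  -2. ] op 0.018117571422253988 t 13.95
```

```bash
python3 -m inch '[{"ax":0,"ay":0,"az":0,"dx":0,"dy":0,"dz":1,"fingers":0},{"ax":0,"ay":0,"az":0,"dx":0,"dy":0,"dz":2,"fingers":0},{"ax":0,"ay":0,"az":0,"dx":0,"dy":0,"dz":3,"fingers":0}]'; python3 go.py .5006 -.2575 .0658 -107.1;  python3 -m inch '[{"ax":0,"ay":0,"az":0,"dx":0,"dy":0,"dz":1,"fingers":0},{"ax":0,"ay":0,"az":0,"dx":0,"dy":0,"dz":2,"fingers":0},{"ax":0,"ay":0,"az":0,"dx":0,"dy":0,"dz":3,"fingers":0}]'; python3 go.py .5006 -.2575 .0658 -107.1
```

```text
clock: 14.32
tool_pos: [0.5015, -0.2554, 0.0835]
orientation: [180.0, -0.0, -107.1]
force: [0.9, 0.3, -1.5]
opening: 0.0175
pos [ 0.5015 -0.2554  0.0835] [ 180.     -0.   -107.06] shift [ 2.2  0.2 17.7] turn [ 0.   -0.    0.04] F [ 0.9  0.3 -1.5] op 0.017532299948111327 t 14.325
clock: 14.7
tool_pos: [0.5015, -0.2554, 0.0805]
orientation: [-180.0, -0.0, -107.1]
force: [0.7, -0.6, -2.0]
opening: 0.0176
pos [ 0.5015 -0.2554  0.0805] [-180.     -0.   -107.06] shift [ 2.2  0.2 14.7] turn [-0.   -0.    0.04] F [ 0.7 -0.6 -2. ] op 0.017596059123775327 t 14.7
```

```bash
python3 -m inch '[{"ax":0,"ay":0,"az":0,"dx":0,"dy":0,"dz":2,"fingers":0},{"ax":0,"ay":0,"az":0,"dx":0,"dy":0,"dz":4,"fingers":0},{"ax":0,"ay":0,"az":0,"dx":0,"dy":0,"dz":6,"fingers":0},{"ax":0,"ay":0,"az":0,"dx":0,"dy":0,"dz":6,"fingers":0}]'; python3 go.py .5006 -.2575 .0658 -107.1;  python3 -m inch '[{"ax":0,"ay":0,"az":0,"dx":0,"dy":0,"dz":1,"fingers":0},{"ax":0,"ay":0,"az":0,"dx":0,"dy":0,"dz":2,"fingers":0},{"ax":0,"ay":0,"az":0,"dx":0,"dy":0,"dz":3,"fingers":0},{"ax":0,"ay":0,"az":0,"dx":0,"dy":0,"dz":3,"fingers":0}]'; python3 go.py .5006 -.2575 .0658 -107.1
python3 - <<'E'
from ov import *
snap('scene','s11')
ov('o5','s11',[.4990,-.2564,np.radians(-17.15)],0,(155,180,255,262),7,1.6,MOULD)
E
```

```text
clock: 15.2
tool_pos: [0.5014, -0.2555, 0.0744]
orientation: [180.0, -0.0, -107.1]
force: [-0.0, -1.1, -1.7]
opening: 0.0178
pos [ 0.5014 -0.2555  0.0744] [ 179.99   -0.   -107.06] shift [2.2 0.1 8.6] turn [ 0.01 -0.    0.04] F [-0.  -1.1 -1.7] op 0.01777146999198946 t 15.2
clock: 15.7
tool_pos: [0.5015, -0.2555, 0.0717]
orientation: [-180.0, -0.0, -107.1]
force: [0.2, -0.3, -0.6]
opening: 0.018
pos [ 0.5015 -0.2555  0.0717] [-179.99   -0.   -107.05] shift [2.2 0.3 5.9] turn [-0.01 -0.    0.05] F [ 0.2 -0.3 -0.6] op 0.01799619126841784 t 15.7
```

View pics/o5.png

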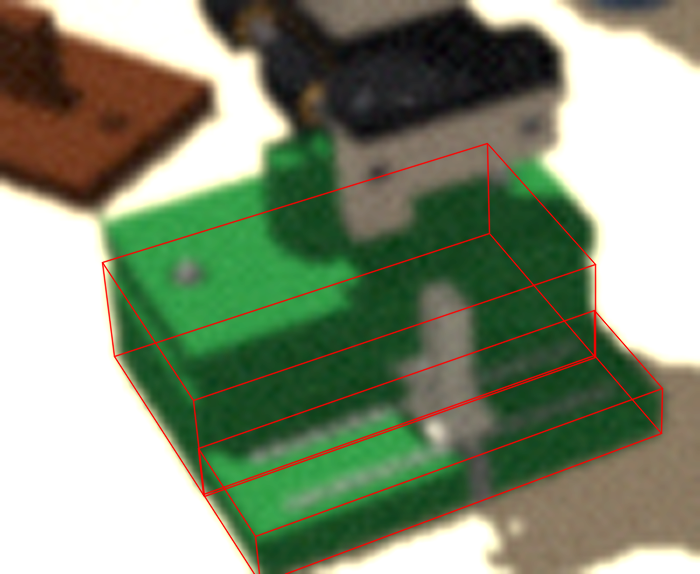

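```bash
python3 -m inch '[{"ax":0,"ay":0,"az":0,"dx":0,"dy":0,"dz":1,"fingers":0},{"ax":0,"ay":0,"az":0,"dx":0,"dy":0,"dz":2,"fingers":0},{"ax":0,"ay":0,"az":0,"dx":0,"dy":0,"dz":3,"fingers":0},{"ax":0,"ay":0,"az":0,"dx":0,"dy":0,"dz":3,"fingers":0}]'; python3 go.py .5006 -.2575 .0658 -107.1;  python3 -m inch '[{"ax":0,"ay":0,"az":0,"dx":0,"dy":0,"dz":1,"fingers":0},{"ax":0,"ay":0,"az":0,"dx":0,"dy":0,"dz":2,"fingers":0},{"ax":0,"ay":0,"az":0,"dx":0,"dy":0,"dz":2.5,"fingers":0},{"ax":0,"ay":0,"az":0,"dx":0,"dy":0,"dz":2.5,"fingers":0}]'; python3 go.py .5006 -.2575 .0658 -107.1
```

```text
clock: 16.25
tool_pos: [0.5016, -0.2555, 0.0686]
orientation: [-180.0, -0.0, -107.1]
force: [-0.5, 0.8, 2.7]
opening: 0.018
pos [ 0.5016 -0.2555  0.0686] [-179.99   -0.   -107.06] shift [2.2 0.3 2.8] turn [-0.01 -0.    0.04] F [-0.5  0.8  2.7] op 0.017950610897570617 t 16.25
clock: 16.75
tool_pos: [0.5016, -0.2555, 0.0661]
orientation: [-180.0, 0.0, -107.1]
force: [-0.1, 0.8, 4.8]
opening: 0.0179
pos [ 0.5016 -0.2555  0.0661] [-179.99    0.   -107.06] shift [2.2 0.3 0.3] turn [-0.01  0.    0.04] F [-0.1  0.8  4.8] op 0.017927585035032844 t 16.75
```

```bash
python3 -m inch '[{"ax":0,"ay":0,"az":0,"dx":0,"dy":0,"dz":0.5,"fingers":0},{"ax":0,"ay":0,"az":0,"dx":0,"dy":0,"dz":0.5,"fingers":0}]';  python3 -m inch '[{"ax":0,"ay":0,"az":0,"dx":0,"dy":0,"dz":0.5,"fingers":0},{"ax":0,"ay":0,"az":0,"dx":0,"dy":0,"dz":0.5,"fingers":0}]';python3 -m inch '[{"ax":0,"ay":0,"az":0,"dx":0,"dy":0,"dz":0.5,"fingers":0},{"ax":0,"ay":0,"az":0,"dx":0,"dy":0,"dz":0.5,"fingers":0}]'
```

```text
clock: 17.0
tool_pos: [0.5016, -0.2555, 0.0658]
orientation: [-180.0, -0.0, -107.1]
force: [-0.9, 0.2, 5.3]
opening: 0.0179
clock: 17.25
tool_pos: [0.5016, -0.2555, 0.0658]
orientation: [-180.0, -0.0, -107.0]
force: [-2.7, 2.1, 10.9]
opening: 0.0177
clock: 17.5
tool_pos: [0.5016, -0.2555, 0.0658]
orientation: [-180.0, -0.0, -107.0]
force: [-4.0, 2.7, 14.7]
opening: 0.0179
```

```bash
python3 -m inch '[{"ax":0,"ay":0,"az":0,"dx":0,"dy":0,"dz":0.3,"fingers":0},{"ax":0,"ay":0,"az":0,"dx":0,"dy":0,"dz":0.3,"fingers":0},{"ax":0,"ay":0,"az":0,"dx":0,"dy":0,"dz":0.3,"fingers":0},{"ax":0,"ay":0,"az":0,"dx":0,"dy":0,"dz":0.3,"fingers":0}]'
python3 - <<'E'
from ov import *
snap('scene','s12');snap('top','t12')
ov('o6','s12',[.4990,-.2564,np.radians(-17.15)],.045,(155,180,255,262),7,1.6,LID)
o=get_obs();print(o['force'],o['tool_pos'],o['opening'])
E
```

```text
clock: 18.0
tool_pos: [0.5016, -0.2555, 0.0658]
orientation: [-180.0, -0.0, -107.0]
force: [-4.8, 3.8, 18.5]
opening: 0.0177
[-5.3175829   3.73532698 18.00700099] [ 0.50157443 -0.25547795  0.06577485] 0.01793658405793101
```

View pics/o6.png

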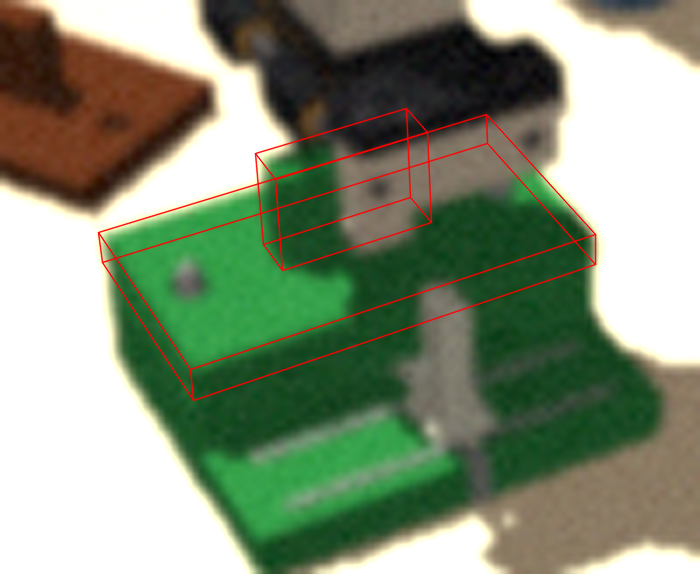

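View pics/s12.png

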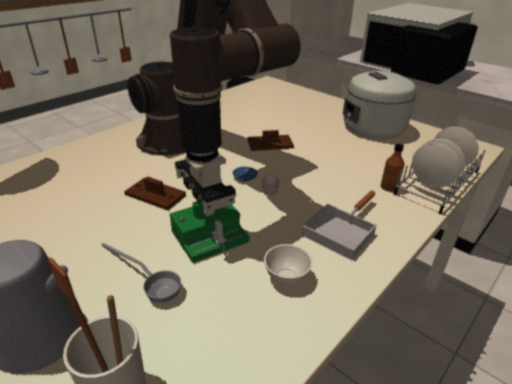

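The picture shows the lid seated flush, with a dowel tip standing up through its left hole at about zoom (187, 278). The fin is still at the clip, at zoom (440, 350) and (480, 475), and the other things have not moved.

```bash
python3 -c "
from plant import *
print(close_job())"
```

```text
the job is handed in; nothing more can be done
None
```

The mould is closed: I handed the job in at about 18 s with the upper half still gripped and pressed flush on the lower half.

- **Slide:** I pinched the fin and slid it about 28 mm while the mould was open. In the scene camera, fin and clip lined up to about 1 mm. In the last picture the fin is still at the clip.
- **Upper half:** I lifted the green one by its grip. Before lowering it I shifted it about 2 mm along the mould, because the picture showed it slightly off the dowels. It went over them without resistance, and a dowel tip shows through the visible hole.
- **Pressing:** The spring pins met it at a tool height of about 72 mm. It stopped hard at 65.8 mm, 6 mm lower, which matches the pins' travel. It is held with about 18 N downward, against the 7.2 N needed for flush, plus about 6 N sideways. The grip opening is 18 mm.
- **Other things:** Nothing else on the counter looks moved in the last picture; I judged this by eye.

**Checks that disagreed or failed:**
- The two cameras differed by 4–7 mm on where the mould and upper half stood, so I worked from their average.
- An edge-based fit I tried as a cross-check gave inconsistent results, and I dropped it.
- The top camera could not confirm the final fit, because the arm blocked most of its view.

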